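# Snap the bezel studs of a desk clock home in crossing order

## Robot

A 6-joint arm with a two-finger parallel gripper is mounted at the origin on the work surface. World frame = base frame: x ahead of the robot, y to its left, z up, the work surface at z = 0. Lengths are in m, angles in rad, forces in N, time in s.
With the tool pointing down it reaches from about 0.25 to 0.775 m from the base axis. Payload 4 kg.
Tool frame: the origin (TCP) lies on the centre line of the jaws, within the pads' length; the fingertips stand 25 mm ahead of it and the grasp point (between the pads) lies 6 mm ahead of it; z points along the fingers, y is the line along which they close (so a half turn about z gives the same grasp; the last joint's range is limited). The gripper opens to 94 mm and grips with 3 to 60 N. Pads are 16 mm wide; open, the fingers measure 119 mm over their backs; the gripper's body (75 mm by 177 mm) begins 78 mm behind the grasp point.
Start: joints at [1.054, 0.087, 1.371, -0, 1.684, -0.103], TCP at [0.221, 0.504, 0.231] pointing down, gripper open.
Joint ranges: [-3.1, 3.1], [-0.76, 2.03], [0.27, 2.55], [-1.08, 4.22], [0.17, 2.65], [-2.57, 2.57]. Speed limits (rad/s): [2.79, 2.79, 3.14, 3.14, 3.14, 3.14].

## Interface

Orientations are given as [roll, pitch, yaw] about the fixed x, y, z axes, in that order (R = Rz(yaw) Ry(pitch) Rx(roll)).
In Python, from bench import robot, imaging gives the robot as it stands. The module is installed in compiled form; this text tells all that it offers.
- The arm moves only by the tool drive_tool, never from a script. Its argument "series" is a list of rows, each a list of 3 entries, a list of its own where there are three numbers: the finger opening in m, from 0 to 0.094, then the shift along the tool's x, y, z in m, then the turn, a rotation vector about the tool's x, y, z in rad. A call has 1 to 5 rows; each row is the pose to reach, as a shift and turn from the pose commanded when the call began, along the tool's axes at that moment; what a row does not reach only later rows make up. A row lasts 1/8 s, in which the tool goes at most 62.5 mm and 10.7 degrees, less where a joint would pass 70% of its speed; a pose out of reach is approached as far as the arm can. A call with a gripper value outside its range is refused whole. The fingers move at their own pace and stop on an object; the grip force is fixed at half the most. Time passes only in rows, so rows that repeat a pose let the fingers close. It gives the time, the measured TCP pose, the force, the opening and the grip force at its end, in the units of the state.
- robot.get_obs(): the state, without advancing time (a new reading comes with each control period).
- imaging.snapshot(name): name is "scene" or "top" or "wrist"; returns the picture (420x560x3 uint8, red, green, blue); there is no depth.
- imaging.get_calibration(name): a dict with "intrinsics" (3x3 intrinsics, pixels), "k1" (the pictures are not rectified: a ray, as slopes to the right and down, at radius r is drawn at 1 + k1 r^2 times it, then the intrinsics apply), "position" and "rotation" of the camera in the world. Camera axes: x right, y up, looking along -z (the intrinsics and any distortion apply to the point x, -y, -z); pixel columns grow to the right and rows downward; lengths in m; the calibration is good to about 2 mm. A picture is of the moment at which its call begins: read the wrist's pose just before it. get_calibration takes no time and is no camera call; for the wrist camera it gives the pose at the moment of the call.
- robot.close_job(): hands the job in; it is judged then, once.
The state is a dict: "time": time; "joint_positions": joint angles; "qvel": joint speeds; "joint_torque": joint torques, N m; "tool_pos": TCP position; "ee_rot": TCP orientation; "wrist_force": force on the tool from outside, world axes, zero at the start; "wrist_torque": the same for the moment, N m; "width": finger opening in m; "finger_force": force on a finger pad.
Only numpy, scipy, OpenCV 4.12 (cv2) and the standard library are available. Lean on these libraries where they do the work, as an engineer would, in place of code of your own. Each camera call takes 0.05 s, during which the arm holds its last target. There are 200 camera calls.

## Task

Fasten the bezel of the desk clock that lies face up on the watchmaker's bench: press its four snap studs with the fingertips, gently and one after another, each fully home, in crossing order - first the red one at 12 o'clock, then 6 o'clock, then 3 o'clock, then 9 o'clock. Only press: do not lift, tilt or shift the clock, leave the loupe standing on its dial, and do not disturb the other things on the bench.

Things in the scene. Friction and masses are not known exactly. Their poses are not given: they have to be found in the camera images.
- clock: loose desk clock lying face up on the bench mat (mat top at z = 0.003): round blue case 160 mm across, 34 mm high, aluminium bezel, white dial, about 0.9 kg. Origin: centre of its underside. Its +x points to 12 o'clock (red hour mark, red stud), -x to 6, -y to 3, +y to 9 (clockwise seen from above). Four capped snap studs stand on the bezel, 62 mm from the centre
- stud12_top (a point): centre of the flat top of the red cap of the stud at 12 o'clock (+x side of the clock); cap 20 mm across, 8 mm high. Top 22 mm above the bezel (56 mm above the clock's underside) with the stud fully out, 15 mm when home. The cap sits on a rubber cushion that yields 1 mm per 2 N, 5 mm at most, and springs back; this point moves with the cap
- stud12 (a joint): how far the plunger of the 12 o'clock stud, under its cap, is pushed in, m: 0 fully out, 0.007 fully home against a hard stop; it starts 0 to 1.5 mm in, slides straight down against about 2.5 N of friction (so the cap gives 1 to 1.5 mm first), does not spring back and stays where it is left; 4 to 8 N on the cap sends it home
- stud6_top (a point): centre of the flat top of the black cap of the stud at 6 o'clock (-x side of the clock); cap 20 mm across, 8 mm high. Top 22 mm above the bezel (56 mm above the clock's underside) with the stud fully out, 15 mm when home. The cap sits on a rubber cushion that yields 1 mm per 2 N, 5 mm at most, and springs back; this point moves with the cap
- stud6 (a joint): how far the plunger of the 6 o'clock stud, under its cap, is pushed in, m: 0 fully out, 0.007 fully home against a hard stop; it starts 0 to 1.5 mm in, slides straight down against about 2.5 N of friction (so the cap gives 1 to 1.5 mm first), does not spring back and stays where it is left; 4 to 8 N on the cap sends it home
- stud3_top (a point): centre of the flat top of the black cap of the stud at 3 o'clock (-y side of the clock); cap 20 mm across, 8 mm high. Top 22 mm above the bezel (56 mm above the clock's underside) with the stud fully out, 15 mm when home. The cap sits on a rubber cushion that yields 1 mm per 2 N, 5 mm at most, and springs back; this point moves with the cap
- stud3 (a joint): how far the plunger of the 3 o'clock stud, under its cap, is pushed in, m: 0 fully out, 0.007 fully home against a hard stop; it starts 0 to 1.5 mm in, slides straight down against about 2.5 N of friction (so the cap gives 1 to 1.5 mm first), does not spring back and stays where it is left; 4 to 8 N on the cap sends it home
- stud9_top (a point): centre of the flat top of the black cap of the stud at 9 o'clock (+y side of the clock); cap 20 mm across, 8 mm high. Top 22 mm above the bezel (56 mm above the clock's underside) with the stud fully out, 15 mm when home. The cap sits on a rubber cushion that yields 1 mm per 2 N, 5 mm at most, and springs back; this point moves with the cap
- stud9 (a joint): how far the plunger of the 9 o'clock stud, under its cap, is pushed in, m: 0 fully out, 0.007 fully home against a hard stop; it starts 0 to 1.5 mm in, slides straight down against about 2.5 N of friction (so the cap gives 1 to 1.5 mm first), does not spring back and stays where it is left; 4 to 8 N on the cap sends it home
- loupe: loose black eyeglass (loupe) with a brass band, round, 34 mm across at the top, 30 mm high, 25 g, standing on the clock's dial near its centre, its top 64 mm above the clock's underside; leave it standing. Origin: centre of its underside
- case_ring: loose steel watch case ring, 40 mm across, 9 mm high, on the mat just beside the clock; leave it. Origin: centre of its underside
- movement: loose copper watch movement disc, 28 mm across, 6 mm high, on the mat beside the clock; leave it. Origin: centre of its underside
- screwdriver: loose small screwdriver, black with a red end, 136 mm long, 15 mm high, on the mat beyond the clock; leave it. Origin: under its handle, x towards the blade
- tweezers: loose steel tweezers, 140 mm long, 8 mm high, on the mat to the robot's left; leave them. Origin: underside at mid length, x towards the tips
- holder: loose steel movement holder (small vice), 62 x 46 mm, 23 mm high, on the mat beyond the clock; leave it. Origin: centre of its underside
- oil_stand: fixed aluminium stand with four red oil cups, 190 x 75 mm, 30 mm high, on the robot's right. Origin: centre of its underside
Mind the look-alikes: they are no part of the job. There is more than one size of the clock; the one meant has the size given above. Of the things that look like the loupe, the smaller one is meant.

How it is judged:
By the outcome, as a careful person would: the job done as asked, in the order asked, and still so for the second after the job is handed in, with the robot touching nothing.
It also fails if it takes over 50 s, if anything falls off the work surface, if the arm or the gripper's body presses on something with over 40 N, if the wrist force passes 120 N, or if a joint passes its speed limit or range.

## Working session

There is one attempt and no reset: what is moved stays moved. The work goes in short steps, Python scripts to look and compute and a tool call to move; the robot and the scene stay as the last step left them, time stands still between calls to the robot, and variables do not carry over. Pictures are saved under pics/ and viewed, at most 10 in all, crops included, and the job is handed in when it is done.

Besides the shell and the picture viewer there is one more tool, called after ">>>" in YAML: its name, and indented under it one key for each argument. drive_tool: Moves the arm, as the interface text tells. Its arguments: {"type":"object","properties":{"series":{"type":"array"}},"required":["series"]}

```bash
mkdir -p pics; python3 - <<'E'
from bench import robot, imaging
import cv2
o=robot.get_obs(); print({k:o[k] for k in('time','tool_pos','ee_rot','wrist_force','width')})
for n in('top','scene'):
    im=imaging.snapshot(n); cv2.imwrite(f'pics/{n}0.png',im[:,:,::-1]); c=imaging.get_calibration(n); print(n,c)
E
```

```text
{'time': 0.0, 'tool_pos': array([0.22091067, 0.50314726, 0.22931587]), 'ee_rot': array([-3.13941282e+00, -2.42859362e-04,  2.72774992e+00]), 'wrist_force': array([ 0.219587  ,  0.17074196, -0.24561345]), 'width': 0.09389232292569323}
top {'intrinsics': array([[387.50387052,   0.        , 276.06271725],
       [  0.        , 387.50387052, 211.42020785],
       [  0.        ,   0.        ,   1.        ]]), 'k1': -0.06982983882538661, 'position': array([ 0.53571408, -0.01743074,  0.94924842]), 'rotation': array([ 0.04332551, -0.02354643, -1.58872945])}
scene {'intrinsics': array([[462.67522779,   0.        , 279.54754576],
       [  0.        , 462.67522779, 208.10218923],
       [  0.        ,   0.        ,   1.        ]]), 'k1': -0.12310842512839662, 'position': array([1.33720026, 0.26814865, 0.78442311]), 'rotation': array([ 0.83210118, -0.00535916,  1.95398631])}
```

View pics/top0.png

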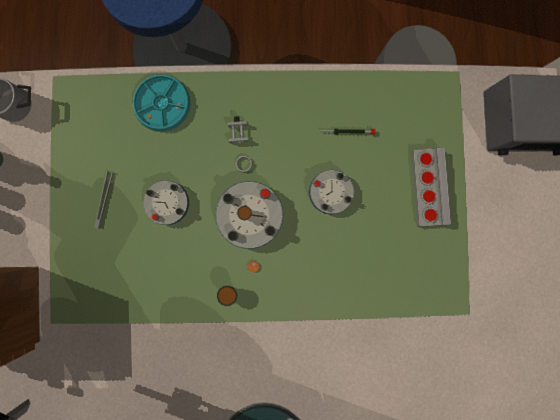

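View pics/scene0.png

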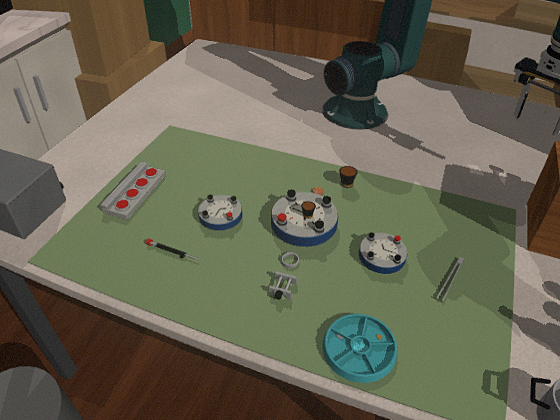

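The image shows the robot's side at the bottom, with +x pointing up.

Look-alikes in the top view:
- **Clocks:** left (166,203) and right (332,192) are about 44 px across, roughly 105 mm. The middle one at (249,214) is about 66 px, roughly 160 mm, so it is the one meant.
- **Loupes:** the one on the dial is at (245,213). The bigger one on the mat is at (227,296).
- **Studs on the chosen clock:** red 12 at (265,194), 6 at (233,236), 3 at (270,231), 9 at (228,199).

Next I'll measure these and check the choice in a close crop.

```bash
cat > h.py <<'E'
import numpy as np, cv2
from scipy.spatial.transform import Rotation as R
def ray(c,uv,z):
    K=c['intrinsics']; d=np.array([(uv[0]-K[0,2])/K[0,0],(uv[1]-K[1,2])/K[1,1]]); s=d.copy()
    for _ in range(20): s=d/(1+c['k1']*(s@s))
    rot=np.asarray(c['rotation']); M=rot if rot.shape==(3,3) else R.from_euler('xyz',rot).as_matrix()
    v=M@np.array([s[0],-s[1],-1]); p=np.array(c['position']); return p+v*(z-p[2])/v[2]
def blobs(m,lo,hi):
    n,l,s,ce=cv2.connectedComponentsWithStats(m.astype(np.uint8)); return [(ce[i],s[i]) for i in range(1,n) if lo<s[i,4]<hi]
E
python3 - <<'E'
from h import *
from bench import imaging
c=imaging.get_calibration('top'); im=cv2.imread('pics/top0.png')
cr=im[165:310,190:310]; cv2.imwrite('pics/crop.png',cv2.resize(cr,None,fx=4,fy=4,interpolation=cv2.INTER_CUBIC))
hsv=cv2.cvtColor(im,cv2.COLOR_BGR2HSV).astype(int)
red=((hsv[...,0]<8)|(hsv[...,0]>172))&(hsv[...,1]>140)&(hsv[...,2]>90)
blk=(hsv[...,2]<60)
for nm,m in(('red',red),('blk',blk)):
    for ce,s in blobs(m,15,400):
        if 205<ce[0]<300 and 170<ce[1]<260: print(nm,ce.round(1),s,ray(c,ce,.058).round(4))
print('loupe',ray(c,(245,213),.067))
for u in((228,199),(270,231),(233,236),(265,194)): print(u,ray(c,u,.058).round(4))
E
```

```text
red [264.6 192.9] [261 189   9   9  60] [ 0.6171 -0.0134  0.058 ]
blk [227.9 198.2] [223 194  10   9  68] [0.6064 0.0712 0.058 ]
blk [270.  230.4] [266 226   9   9  59] [ 0.5306 -0.0243  0.058 ]
blk [232.4 235.5] [228 231  10   9  66] [0.5204 0.062  0.058 ]
loupe [0.57119147 0.03187673 0.067     ]
(228, 199) [0.6045 0.071  0.058 ]
(270, 231) [ 0.5292 -0.0244  0.058 ]
(233, 236) [0.5192 0.0607 0.058 ]
(265, 194) [ 0.6146 -0.0143  0.058 ]
```

View pics/crop.png

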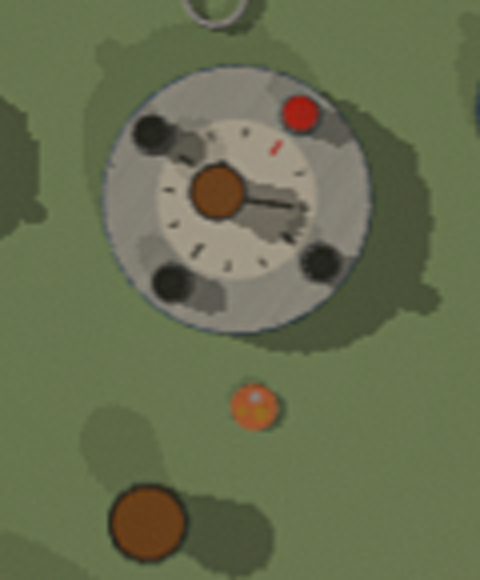

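The crop confirms it: the red mark and red stud at crop (301,114) are 12 o'clock. Clockwise, black studs are 3 at (322,262), 6 at (172,283) and 9 at (153,133), with the small loupe at (218,192). Opposite studs measure 122–123 mm apart against the expected 124. I'll approach 12 with the fingers closed.

```bash
cat >> h.py <<'E'
def shift(o,target):
    M=R.from_euler('xyz',o['ee_rot']).as_matrix(); return M.T@(np.array(target)-o['tool_pos'])
E
python3 - <<'E'
from h import *
from bench import robot
print(shift(robot.get_obs(),(.617,-.0135,.17)).round(4))
E
```

```text
[-0.5704 -0.3137  0.06  ]
```

>>> drive_tool:
  series:
    - [0,[-0.05,-0.0275,0.005],[0,0,0]]
    - [0,[-0.1,-0.055,0.01],[0,0,0]]
    - [0,[-0.15,-0.0825,0.015],[0,0,0]]
    - [0,[-0.2,-0.11,0.02],[0,0,0]]
    - [0,[-0.25,-0.1375,0.026],[0,0,0]]

```text
time: 0.72
tool_pos: [0.3954, 0.2756, 0.204]
ee_rot: [-3.142, -0.0, 2.728]
wrist_force: [1.2, 0.9, 0.8]
width: 0.0476
finger_force: 0.0
```

>>> drive_tool:
  series:
    - [0,[-0.05,-0.0275,0.005],[0,0,0]]
    - [0,[-0.1,-0.055,0.01],[0,0,0]]
    - [0,[-0.15,-0.0825,0.015],[0,0,0]]
    - [0,[-0.2,-0.11,0.02],[0,0,0]]
    - [0,[-0.24,-0.132,0.026],[0,0,0]]

```text
time: 1.35
tool_pos: [0.5623, 0.0578, 0.1777]
ee_rot: [-3.141, -0.001, 2.727]
wrist_force: [0.8, 0.8, 0.2]
width: 0.0003
finger_force: 0.0
```

```bash
python3 - <<'E'
from h import *
from bench import robot,imaging
o=robot.get_obs();c=imaging.get_calibration('wrist');im=imaging.snapshot('wrist');cv2.imwrite('pics/w1.png',im[:,:,::-1])
print(o['time'],o['tool_pos'],o['ee_rot'],o['wrist_force'],o['width'],c)
print(shift(o,(.617,-.0135,.12)).round(4))
hsv=cv2.cvtColor(im,cv2.COLOR_RGB2HSV).astype(int)
red=((hsv[...,0]<8)|(hsv[...,0]>172))&(hsv[...,1]>140)&(hsv[...,2]>90)
for nm,m in(('red',red),('blk',hsv[...,2]<60)):
    for ce,s in blobs(m,150,8000): print(nm,ce.round(1),s,ray(c,ce,.058).round(4))
E
```

```text
1.35 [0.56225778 0.05775774 0.17772085] [-3.14134383e+00 -6.80300809e-04  2.72651822e+00] [0.83713274 0.83398723 0.23892251] 0.00028987528497436066 {'intrinsics': array([[312.28826038,   0.        , 278.71519213],
       [  0.        , 312.28826038, 209.10874628],
       [  0.        ,   0.        ,   1.        ]]), 'k1': 0.004374754569635677, 'position': array([0.49689225, 0.08872844, 0.33090404]), 'rotation': array([-2.57459611e-01, -3.20899793e-04,  1.15497071e+00])}
[-0.0789 -0.0431  0.0577]
blk [181.3 216.4] [172 209  20  16 247] [ 0.5332 -0.0239  0.058 ]
blk [310.2 248.4] [303 241  16  15 165] [0.6093 0.0714 0.058 ]
blk [278.7 310.4] [274 256  10  92 486] [0.6573 0.018  0.058 ]
blk [525.  328.9] [ 450  314  110   35 1502] [0.7759 0.2353 0.058 ]
```

View pics/w1.png

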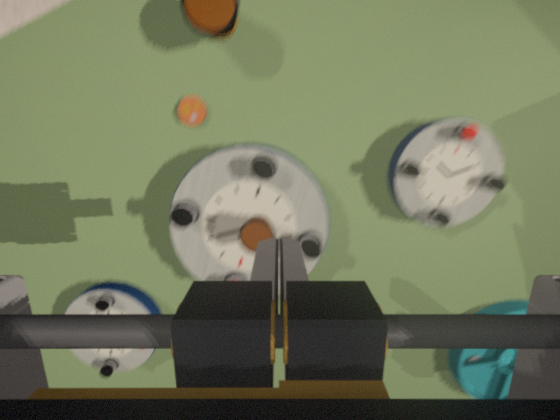

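The wrist view shows the same clock, with 3 at (181,216) and 9 at (310,248). Both agree with the top view to 3 mm. The fingers are closed, so I'll move over stud 12 and go down to just above it.

>>> drive_tool:
  series:
    - [0,[-0.04,-0.022,0.02],[0,0,0]]
    - [0,[-0.079,-0.043,0.04],[0,0,0]]
    - [0,[-0.079,-0.043,0.06],[0,0,0]]
    - [0,[-0.079,-0.043,0.08],[0,0,0]]
    - [0,[-0.079,-0.043,0.08],[0,0,0]]

```text
time: 2.02
tool_pos: [0.6147, -0.0111, 0.0956]
ee_rot: [-3.14, -0.006, 2.728]
wrist_force: [0.1, 0.5, 0.2]
width: 0.0006
finger_force: 0.0
```

>>> drive_tool:
  series:
    - [0,[0,0,0],[0,0,0]]
    - [0,[0,0,0],[0,0,0]]

```text
time: 2.28
tool_pos: [0.6172, -0.0112, 0.0999]
ee_rot: [3.141, 0.002, 2.728]
wrist_force: [-0.3, -0.0, -0.2]
width: 0.0004
finger_force: 0.0
```

```bash
python3 - <<'E'
from h import *
from bench import robot,imaging
o=robot.get_obs();print(o['tool_pos'],o['wrist_force'],shift(o,(.617,-.0135,.085)).round(4))
im=imaging.snapshot('scene')[:,:,::-1];cv2.imwrite('pics/s1.png',cv2.resize(im[120:280,220:400],None,fx=3.5,fy=3.5,interpolation=cv2.INTER_CUBIC))
E
```

```text
[ 0.61718896 -0.01116437  0.09993761] [-0.25564035 -0.03168876 -0.15941237] [-0.0007 -0.0022  0.0149]
```

View pics/s1.png

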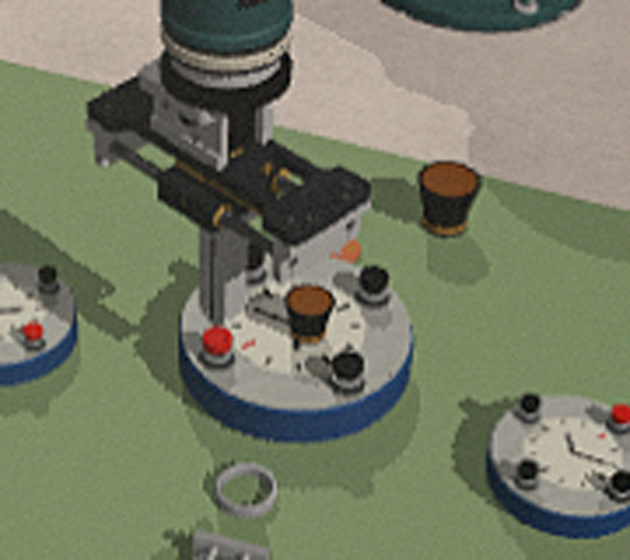

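The scene crop shows the fingertips at (213,322), straight over the red cap at (217,341) and about 16 mm above it. I'll go down slowly and watch the force.

>>> drive_tool:
  series:
    - [0,[-0.0005,-0.002,0.004],[0,0,0]]
    - [0,[-0.0005,-0.002,0.008],[0,0,0]]
    - [0,[-0.0005,-0.002,0.012],[0,0,0]]
    - [0,[-0.0005,-0.002,0.012],[0,0,0]]
    - [0,[-0.0005,-0.002,0.012],[0,0,0]]

```text
time: 2.95
tool_pos: [0.6162, -0.0133, 0.0864]
ee_rot: [3.142, -0.0, 2.728]
wrist_force: [0.0, -0.1, -0.3]
width: 0.0004
finger_force: 0.0
```

>>> drive_tool:
  series:
    - [0,[0,0,0.001],[0,0,0]]
    - [0,[0,0,0.002],[0,0,0]]
    - [0,[0,0,0.003],[0,0,0]]
    - [0,[0,0,0.003],[0,0,0]]

```text
time: 3.45
tool_pos: [0.616, -0.0133, 0.0833]
ee_rot: [3.142, -0.0, 2.728]
wrist_force: [0.4, 0.3, 0.1]
width: 0.0004
finger_force: 0.0
```

>>> drive_tool:
  series:
    - [0,[0,0,0.001],[0,0,0]]
    - [0,[0,0,0.002],[0,0,0]]
    - [0,[0,0,0.002],[0,0,0]]

```text
time: 3.82
tool_pos: [0.6162, -0.0134, 0.0819]
ee_rot: [3.141, 0.0, 2.728]
wrist_force: [-0.8, -0.0, 1.9]
width: 0.0003
finger_force: 1.0
```

>>> drive_tool:
  series:
    - [0,[0,0,0.001],[0,0,0]]
    - [0,[0,0,0.002],[0,0,0]]
    - [0,[0,0,0.002],[0,0,0]]

```text
time: 4.2
tool_pos: [0.6162, -0.0133, 0.0795]
ee_rot: [3.141, 0.0, 2.728]
wrist_force: [-1.4, 0.1, 1.5]
width: 0.0004
finger_force: 1.1
```

>>> drive_tool:
  series:
    - [0,[0,0,0.001],[0,0,0]]
    - [0,[0,0,0.002],[0,0,0]]
    - [0,[0,0,0.002],[0,0,0]]

```text
time: 4.58
tool_pos: [0.6162, -0.0134, 0.0774]
ee_rot: [3.141, 0.0, 2.728]
wrist_force: [-0.1, -0.3, 2.2]
width: 0.0002
finger_force: 1.0
```

>>> drive_tool:
  series:
    - [0,[0,0,0.001],[0,0,0]]
    - [0,[0,0,0.002],[0,0,0]]
    - [0,[0,0,0.002],[0,0,0]]

```text
time: 4.95
tool_pos: [0.6162, -0.0134, 0.0757]
ee_rot: [3.141, 0.0, 2.728]
wrist_force: [-1.1, -0.6, 2.9]
width: 0.0006
finger_force: 1.6
```

>>> drive_tool:
  series:
    - [0,[0,0,0.001],[0,0,0]]
    - [0,[0,0,0.001],[0,0,0]]

```text
time: 5.2
tool_pos: [0.6163, -0.0134, 0.0749]
ee_rot: [3.141, 0.0, 2.728]
wrist_force: [-0.7, 0.6, 4.4]
width: 0.0006
finger_force: 2.3
```

>>> drive_tool:
  series:
    - [0,[0,0,0.0005],[0,0,0]]
    - [0,[0,0,0.0005],[0,0,0]]

```text
time: 5.45
tool_pos: [0.6162, -0.0134, 0.0744]
ee_rot: [3.141, 0.0, 2.728]
wrist_force: [-0.9, 1.3, 6.0]
width: 0.0004
finger_force: 2.8
```

The force now rises with depth (4.4 to 6 N over 0.5 mm), so stud 12 is against its stop. I'll lift straight up and cross over the loupe to 6.

>>> drive_tool:
  series:
    - [0,[0,0,-0.015],[0,0,0]]
    - [0,[0,0,-0.04],[0,0,0]]
    - [0,[0,0,-0.05],[0,0,0]]
    - [0,[0.03,0.008,-0.05],[0,0,0]]
    - [0,[0.06,0.0155,-0.05],[0,0,0]]

```text
time: 6.08
tool_pos: [0.5667, 0.0252, 0.1235]
ee_rot: [-3.141, -0.001, 2.727]
wrist_force: [0.5, -0.6, 0.8]
width: 0.0005
finger_force: 0.0
```

>>> drive_tool:
  series:
    - [0,[0.03,0.0075,0],[0,0,0]]
    - [0,[0.058,0.015,0.005],[0,0,0]]
    - [0,[0.058,0.015,0.015],[0,0,0]]
    - [0,[0.058,0.015,0.025],[0,0,0]]
    - [0,[0.058,0.015,0.025],[0,0,0]]

```text
time: 6.7
tool_pos: [0.5201, 0.0614, 0.0973]
ee_rot: [-3.14, -0.002, 2.727]
wrist_force: [-0.1, -0.2, 0.4]
width: 0.0003
finger_force: 0.0
```

>>> drive_tool:
  series:
    - [0,[0,0,0],[0,0,0]]
    - [0,[0,0,0],[0,0,0]]

```text
time: 6.95
tool_pos: [0.521, 0.0617, 0.0993]
ee_rot: [3.141, 0.001, 2.727]
wrist_force: [-0.1, 0.4, 0.2]
width: 0.0003
finger_force: 0.0
```

```bash
python3 - <<'E'
from h import *
from bench import robot,imaging
o=robot.get_obs();print(o['tool_pos'],o['wrist_force'],shift(o,(.5205,.062,.085)).round(4))
c=imaging.get_calibration('top');im=imaging.snapshot('top')
cv2.imwrite('pics/t2.png',cv2.resize(im[150:290,180:330,::-1],None,fx=4,fy=4,interpolation=cv2.INTER_CUBIC))
hsv=cv2.cvtColor(im,cv2.COLOR_RGB2HSV).astype(int)
red=((hsv[...,0]<8)|(hsv[...,0]>172))&(hsv[...,1]>140)&(hsv[...,2]>90)
for ce,s in blobs(red,15,400):
    if 205<ce[0]<300 and 170<ce[1]<260: print('red',ce.round(1),ray(c,ce,.051).round(4))
E
```

```text
[0.52095162 0.06170336 0.0992628 ] [-0.1191483   0.40860795  0.19676091] [0.0005 0.0001 0.0143]
red [264.6 192.9] [ 0.6177 -0.0134  0.051 ]
```

View pics/t2.png

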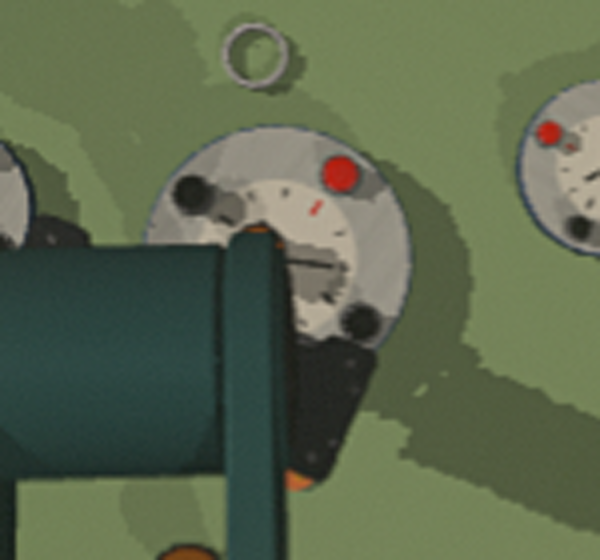

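The top crop shows the red cap at the same pixel as before (341,174 in the crop), so the clock hasn't shifted, and the case ring is untouched. I'll press 6.

>>> drive_tool:
  series:
    - [0,[0,0,0.004],[0,0,0]]
    - [0,[0,0,0.008],[0,0,0]]
    - [0,[0,0,0.012],[0,0,0]]
    - [0,[0,0,0.014],[0,0,0]]
    - [0,[0,0,0.014],[0,0,0]]

```text
time: 7.62
tool_pos: [0.5202, 0.0621, 0.0847]
ee_rot: [-3.141, -0.0, 2.728]
wrist_force: [-0.5, 0.5, -0.2]
width: 0.0006
finger_force: 0.0
```

>>> drive_tool:
  series:
    - [0,[0,0,0.001],[0,0,0]]
    - [0,[0,0,0.002],[0,0,0]]
    - [0,[0,0,0.003],[0,0,0]]
    - [0,[0,0,0.004],[0,0,0]]
    - [0,[0,0,0.004],[0,0,0]]

```text
time: 8.25
tool_pos: [0.5205, 0.062, 0.0812]
ee_rot: [3.141, 0.0, 2.728]
wrist_force: [0.2, -0.5, 2.8]
width: 0.0002
finger_force: 1.1
```

>>> drive_tool:
  series:
    - [0,[0,0,0.001],[0,0,0]]
    - [0,[0,0,0.002],[0,0,0]]
    - [0,[0,0,0.003],[0,0,0]]
    - [0,[0,0,0.003],[0,0,0]]

```text
time: 8.75
tool_pos: [0.5205, 0.062, 0.0779]
ee_rot: [3.141, 0.0, 2.728]
wrist_force: [1.2, -0.1, 1.9]
width: 0.0009
finger_force: 1.0
```

>>> drive_tool:
  series:
    - [0,[0,0,0.001],[0,0,0]]
    - [0,[0,0,0.002],[0,0,0]]
    - [0,[0,0,0.002],[0,0,0]]

```text
time: 9.12
tool_pos: [0.5205, 0.062, 0.076]
ee_rot: [3.141, 0.0, 2.728]
wrist_force: [0.4, -0.2, 2.6]
width: 0.0008
finger_force: 1.2
```

>>> drive_tool:
  series:
    - [0,[0,0,0.001],[0,0,0]]
    - [0,[0,0,0.001],[0,0,0]]

```text
time: 9.38
tool_pos: [0.5205, 0.062, 0.0753]
ee_rot: [3.141, 0.0, 2.728]
wrist_force: [-0.1, 0.4, 3.1]
width: 0.0006
finger_force: 1.9
```

>>> drive_tool:
  series:
    - [0,[0,0,0.0005],[0,0,0]]
    - [0,[0,0,0.0005],[0,0,0]]

```text
time: 9.62
tool_pos: [0.5205, 0.062, 0.0748]
ee_rot: [3.141, 0.0, 2.728]
wrist_force: [-0.9, 0.8, 4.4]
width: 0.0005
finger_force: 2.4
```

>>> drive_tool:
  series:
    - [0,[0,0,0.0008],[0,0,0]]
    - [0,[0,0,0.0008],[0,0,0]]

```text
time: 9.88
tool_pos: [0.5205, 0.062, 0.0742]
ee_rot: [3.141, 0.001, 2.728]
wrist_force: [-0.6, 0.6, 7.1]
width: 0.0005
finger_force: 3.0
```

>>> drive_tool:
  series:
    - [0,[0,0,-0.015],[0,0,0]]
    - [0,[0,0,-0.04],[0,0,0]]
    - [0,[0,0,-0.05],[0,0,0]]
    - [0,[-0.011,-0.019,-0.05],[0,0,0]]
    - [0,[-0.022,-0.0375,-0.05],[0,0,0]]

```text
time: 10.5
tool_pos: [0.525, 0.0186, 0.1233]
ee_rot: [-3.141, -0.001, 2.729]
wrist_force: [-0.2, -0.4, -0.1]
width: 0.0004
finger_force: 0.0
```

>>> drive_tool:
  series:
    - [0,[-0.011,-0.019,0],[0,0,0]]
    - [0,[-0.022,-0.037,0.005],[0,0,0]]
    - [0,[-0.022,-0.037,0.015],[0,0,0]]
    - [0,[-0.022,-0.037,0.025],[0,0,0]]
    - [0,[-0.022,-0.037,0.025],[0,0,0]]

```text
time: 11.12
tool_pos: [0.5295, -0.0229, 0.0969]
ee_rot: [-3.141, -0.003, 2.729]
wrist_force: [0.7, -0.4, 0.0]
width: 0.001
finger_force: 0.0
```

>>> drive_tool:
  series:
    - [0,[0,0,0],[0,0,0]]
    - [0,[0,0,0],[0,0,0]]

```text
time: 11.38
tool_pos: [0.531, -0.0235, 0.0992]
ee_rot: [3.141, 0.001, 2.728]
wrist_force: [0.4, -0.1, -0.5]
width: 0.0006
finger_force: 0.0
```

```bash
python3 - <<'E'
from h import *
from bench import robot
o=robot.get_obs();print(o['tool_pos'],o['wrist_force'],shift(o,(.531,-.024,.085)).round(4))
E
```

```text
[ 0.53099643 -0.02350498  0.09915799] [ 0.43745302 -0.09458011 -0.47857597] [-0.0002 -0.0005  0.0142]
```

Stud 6 is home (7 N and rising with depth). I'll press 3.

>>> drive_tool:
  series:
    - [0,[0,0,0.004],[0,0,0]]
    - [0,[0,0,0.008],[0,0,0]]
    - [0,[0,0,0.012],[0,0,0]]
    - [0,[0,0,0.014],[0,0,0]]
    - [0,[0,0,0.014],[0,0,0]]

```text
time: 12.0
tool_pos: [0.5305, -0.0239, 0.0844]
ee_rot: [-3.142, -0.001, 2.728]
wrist_force: [-0.6, -0.2, 0.6]
width: 0.0005
finger_force: 0.0
```

>>> drive_tool:
  series:
    - [0,[0,0,0.001],[0,0,0]]
    - [0,[0,0,0.002],[0,0,0]]
    - [0,[0,0,0.003],[0,0,0]]
    - [0,[0,0,0.004],[0,0,0]]
    - [0,[0,0,0.004],[0,0,0]]

```text
time: 12.62
tool_pos: [0.5309, -0.0239, 0.0808]
ee_rot: [3.141, 0.001, 2.728]
wrist_force: [-1.0, 0.2, 2.7]
width: 0.0006
finger_force: 1.1
```

>>> drive_tool:
  series:
    - [0,[0,0,0.001],[0,0,0]]
    - [0,[0,0,0.002],[0,0,0]]
    - [0,[0,0,0.003],[0,0,0]]
    - [0,[0,0,0.003],[0,0,0]]

```text
time: 13.12
tool_pos: [0.5308, -0.0239, 0.0776]
ee_rot: [3.141, 0.0, 2.728]
wrist_force: [0.3, -0.7, 1.3]
width: 0.0003
finger_force: 1.0
```

>>> drive_tool:
  series:
    - [0,[0,0,0.001],[0,0,0]]
    - [0,[0,0,0.002],[0,0,0]]
    - [0,[0,0,0.002],[0,0,0]]

```text
time: 13.5
tool_pos: [0.5309, -0.0239, 0.0758]
ee_rot: [3.141, 0.0, 2.728]
wrist_force: [0.5, 0.4, 3.4]
width: 0.0003
finger_force: 1.4
```

>>> drive_tool:
  series:
    - [0,[0,0,0.001],[0,0,0]]
    - [0,[0,0,0.001],[0,0,0]]

```text
time: 13.75
tool_pos: [0.5309, -0.0239, 0.075]
ee_rot: [3.141, 0.001, 2.728]
wrist_force: [0.5, -0.3, 4.1]
width: 0.0009
finger_force: 2.2
```

>>> drive_tool:
  series:
    - [0,[0,0,0.001],[0,0,0]]
    - [0,[0,0,0.001],[0,0,0]]

```text
time: 14.0
tool_pos: [0.5309, -0.0239, 0.0742]
ee_rot: [3.141, 0.001, 2.728]
wrist_force: [-0.9, 0.7, 6.4]
width: 0.0005
finger_force: 3.0
```

Stud 3 is home. On to 9.

>>> drive_tool:
  series:
    - [0,[0,0,-0.015],[0,0,0]]
    - [0,[0,0,-0.04],[0,0,0]]
    - [0,[0,0,-0.05],[0,0,0]]
    - [0,[-0.008,0.03,-0.05],[0,0,0]]
    - [0,[-0.016,0.06,-0.05],[0,0,0]]

```text
time: 14.62
tool_pos: [0.5694, 0.025, 0.1234]
ee_rot: [-3.141, -0.001, 2.727]
wrist_force: [0.1, -0.3, -0.5]
width: 0.0008
finger_force: 0.0
```

>>> drive_tool:
  series:
    - [0,[-0.008,0.03,0],[0,0,0]]
    - [0,[-0.016,0.058,0.005],[0,0,0]]
    - [0,[-0.016,0.058,0.015],[0,0,0]]
    - [0,[-0.016,0.058,0.025],[0,0,0]]
    - [0,[-0.016,0.058,0.025],[0,0,0]]

```text
time: 15.25
tool_pos: [0.6058, 0.0704, 0.0968]
ee_rot: [-3.14, -0.003, 2.727]
wrist_force: [-0.2, 0.1, -0.6]
width: 0.0005
finger_force: 0.0
```

>>> drive_tool:
  series:
    - [0,[0,0,0],[0,0,0]]
    - [0,[0,0,0],[0,0,0]]

```text
time: 15.5
tool_pos: [0.6076, 0.0709, 0.0994]
ee_rot: [3.141, 0.001, 2.727]
wrist_force: [0.5, -0.6, -0.4]
width: 0.0007
finger_force: 0.0
```

```bash
python3 - <<'E'
from h import *
from bench import robot
o=robot.get_obs();print(o['tool_pos'],o['wrist_force'],shift(o,(.608,.0713,.085)).round(4))
E
```

```text
[0.60761787 0.07085161 0.09942372] [ 0.51734177 -0.61638525 -0.41429786] [-0.0002  0.0006  0.0144]
```

>>> drive_tool:
  series:
    - [0,[0,0,0.004],[0,0,0]]
    - [0,[0,0,0.008],[0,0,0]]
    - [0,[0,0,0.012],[0,0,0]]
    - [0,[0,0,0.014],[0,0,0]]
    - [0,[0,0,0.014],[0,0,0]]

```text
time: 16.12
tool_pos: [0.6073, 0.0713, 0.0843]
ee_rot: [-3.141, -0.001, 2.728]
wrist_force: [-0.4, -0.0, -0.3]
width: 0.0004
finger_force: 0.0
```

>>> drive_tool:
  series:
    - [0,[0,0,0.001],[0,0,0]]
    - [0,[0,0,0.002],[0,0,0]]
    - [0,[0,0,0.003],[0,0,0]]
    - [0,[0,0,0.004],[0,0,0]]
    - [0,[0,0,0.004],[0,0,0]]

```text
time: 16.75
tool_pos: [0.6076, 0.0713, 0.0809]
ee_rot: [3.141, 0.001, 2.728]
wrist_force: [-0.4, 0.0, 2.2]
width: 0.0005
finger_force: 1.1
```

>>> drive_tool:
  series:
    - [0,[0,0,0.001],[0,0,0]]
    - [0,[0,0,0.002],[0,0,0]]
    - [0,[0,0,0.003],[0,0,0]]
    - [0,[0,0,0.003],[0,0,0]]

```text
time: 17.25
tool_pos: [0.6076, 0.0713, 0.0776]
ee_rot: [3.141, 0.0, 2.728]
wrist_force: [1.4, -0.2, 2.5]
width: 0.0006
finger_force: 1.0
```

>>> drive_tool:
  series:
    - [0,[0,0,0.001],[0,0,0]]
    - [0,[0,0,0.002],[0,0,0]]
    - [0,[0,0,0.002],[0,0,0]]

```text
time: 17.62
tool_pos: [0.6076, 0.0713, 0.0759]
ee_rot: [3.141, 0.0, 2.728]
wrist_force: [1.1, 0.2, 2.8]
width: 0.0004
finger_force: 1.4
```

>>> drive_tool:
  series:
    - [0,[0,0,0.001],[0,0,0]]
    - [0,[0,0,0.001],[0,0,0]]

```text
time: 17.88
tool_pos: [0.6076, 0.0713, 0.0751]
ee_rot: [3.141, 0.001, 2.728]
wrist_force: [0.2, 0.6, 4.3]
width: 0.0004
finger_force: 2.1
```

>>> drive_tool:
  series:
    - [0,[0,0,0.001],[0,0,0]]
    - [0,[0,0,0.001],[0,0,0]]

```text
time: 18.12
tool_pos: [0.6076, 0.0713, 0.0743]
ee_rot: [3.141, 0.001, 2.728]
wrist_force: [-0.4, 0.2, 6.7]
width: 0.0004
finger_force: 2.9
```

>>> drive_tool:
  series:
    - [0,[0,0,-0.015],[0,0,0]]
    - [0,[0,0,-0.05],[0,0,0]]
    - [0,[0,0,-0.09],[0,0,0]]
    - [0,[0.03,0.04,-0.12],[0,0,0]]
    - [0,[0.06,0.08,-0.13],[0,0,0]]

```text
time: 18.75
tool_pos: [0.5851, 0.1692, 0.2065]
ee_rot: [3.14, 0.003, 2.726]
wrist_force: [0.5, 0.3, 0.5]
width: 0.0003
finger_force: 0.0
```

>>> drive_tool:
  series:
    - [0,[0.04,0.04,0],[0,0,0]]
    - [0,[0.08,0.08,0],[0,0,0]]
    - [0,[0.12,0.11,0],[0,0,0]]
    - [0,[0.12,0.11,0],[0,0,0]]

```text
time: 19.25
tool_pos: [0.5167, 0.3204, 0.2033]
ee_rot: [-3.141, -0.002, 2.733]
wrist_force: [0.9, -0.4, 0.3]
width: 0.0007
finger_force: 0.0
```

```bash
python3 - <<'E'
from h import *
from bench import robot,imaging
o=robot.get_obs();print(o['time'],o['tool_pos'],o['wrist_force'])
a=imaging.snapshot('top')[150:310,180:340,::-1];b=imaging.snapshot('scene')[150:310,220:420,::-1]
f=lambda x:cv2.resize(x,(396,396),interpolation=cv2.INTER_CUBIC)
cv2.imwrite('pics/end.png',np.hstack([f(a),f(b)]))
E
```

```text
19.25 [0.51665952 0.32035891 0.2033147 ] [ 0.86300906 -0.41958308  0.33090713]
```

View pics/end.png

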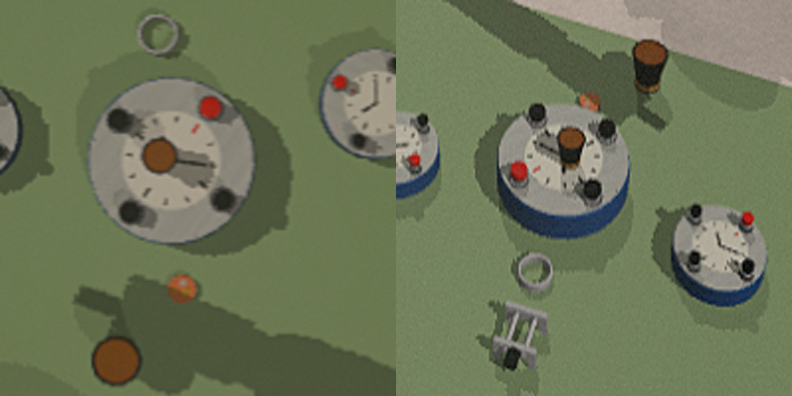

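The left half shows the clock unmoved, with the loupe standing at (160,156). The right half shows all four caps low: red at (519,172), black at (593,190), (606,129) and (537,113). Nothing else has moved, so I'll hand it in.

```bash
python3 -c "
from bench import robot
print(robot.close_job())"
```

```text
the job is handed in; nothing more can be done
None
```

I pressed all four studs in the order 12, 6, 3, 9, each until the force rose against its stop (6 to 7 N); the clock, loupe and nearby items look unmoved in the last pictures, and I handed the job in at about 19 s.

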